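Turn over a tray of hardness-test coupons with a cap tray

TASK

Turn the two tested coupons over for their second test without touching them: cap the blue tray squarely with the empty white tray, turn the two over together while keeping them closed (you may rest them on the grey easel to change your grip), and lay the pair flat in the middle of the green mat, blue on top. Then lift off the blue tray, leaving both coupons bare metal up lying flat in the white one, and lay the empty blue tray flat in the middle of the yellow tote. Leave the other things on the bench where they are.

Things in the scene. Friction and masses are not known exactly. Their poses are not given: they have to be found in the camera images.
- blue_tray: Blue tray with two coupons: body 54 mm along x, 84 mm along y, 20 mm high; mid-way on each long side a full-height gripping lug, 28 mm long, 66 mm over the two. Floor 7 mm; two pockets 20 (x) x 70 (y) mm, 13 mm deep, at x = -12 and +12 mm. Origin: centre of its underside; z from base to open mouth (up at the start). 0.07 kg.
- white_tray: Empty white tray, same outside and lugs, one recess 49 x 79 mm, 6 mm deep. Mouth down at the start, so it sets straight on the blue one, rim on rim (pair 40 mm high; nothing latches: they hold only while squeezed across the lugs of both at once or resting on each other). Origin: centre of its rim plane; z from mouth out through base (up at the start, down once turned); x the 66 mm way. 0.08 kg.
- coupon_a: Aluminium bar coupon 17 x 64 x 12 mm, 36 g, loose in the blue tray's pocket towards -x, 1.5 to 3 mm play, 1 mm below the rim; in the closed pair it cannot roll over by itself. One 17 x 64 face lacquered orange (up at the start), the opposite one bare metal. Origin: its centre; z points out of the orange face.
- coupon_b: The same kind of coupon, in the pocket towards the blue tray's +x. Origin: its centre; z points out of the orange face.
- easel: Light grey easel fixed to the bench, where the closed pair can stand on its 54 mm wide end half way through the turn while the grip is changed. A ledge 46 mm wide (x) slopes 15 degrees down to +y; square to it, on its +y side, a backrest 36 mm wide rises 55 mm, leaning 15 degrees to +y. Base 90 (x) x 120 (y) x 10 mm, whole height 78 mm. Origin: underside, below the seat; z up.
- easel_seat (a point): Point on the ledge's surface, midway in its width, 21 mm in front of the backrest, 30 mm above the bench: the middle of the standing pair's lower end goes here when it leans on the backrest. Axes as the easel's (not tilted).
- mat: Green mat fixed to the bench, 120 mm along x, 190 mm along y, 3 mm thick. Origin: centre of its underside.
- tote: Low yellow open tote fixed to the bench, 140 mm along x, 200 mm along y, walls 5 mm thick and 35 mm high, floor 5 mm thick. Origin: centre of its underside.
- flange: Bystander: dark steel hub flange, 90 mm across, 42 mm high. Origin: centre of its underside.
- shaft: Bystander: bright stepped shaft standing on end, 60 mm across the foot, 120 mm high. Origin: centre of its underside.
- oil_bottle: Bystander: amber oil bottle, 56 mm across, 140 mm high. Origin: centre of its underside.
- grease_jar: Bystander: white jar with a red cap, 70 mm across, 70 mm high. Origin: centre of its underside.
- wrench: Bystander: wrench lying flat, 180 mm long. Origin: under its middle.
- ring_gauge: Bystander: steel ring gauge, 80 mm across, 22 mm high. Origin: centre of its underside.
- pen_mug: Bystander: blue ceramic cup, 72 mm across, 90 mm high. Origin: centre of its underside.
There are look-alikes about, which are no part of the job. Leave any red look-alike of the white_tray alone.

How it is judged:
On the way, in this order (a step that is already met when the one before it is completed fails the run):
1. the white tray lies mouth down on the blue tray, rim on rim, the ends and sides of the two within 7 mm (x of white_tray in the frame of blue_tray between -0.007 and 0.007 m and y of white_tray in the frame of blue_tray between -0.007 and 0.007 m and z of white_tray in the frame of blue_tray between 0.017 and 0.023 m and angle between the x axis of white_tray and the x axis of blue_tray, either way round below 0.12 rad and angle between each of blue_tray, white_tray's own z axis and vertical below 0.12 rad), for 0.2 s.
2. the pair lies upside down on the mat, still closed: white below, blue on top (x of white_tray in the frame of blue_tray between -0.007 and 0.007 m and y of white_tray in the frame of blue_tray between -0.007 and 0.007 m and z of white_tray in the frame of blue_tray between 0.017 and 0.023 m and angle between the x axis of white_tray and the x axis of blue_tray, either way round below 0.12 rad and horizontal distance between white_tray and mat below 0.035 m and height (world z) of white_tray between 0.02 and 0.0265 m and angle between white_tray's own z axis and vertical above 3.05 rad and angle between blue_tray's own z axis and vertical above 3.03 rad), for 0.2 s.
At the end, for the whole second after the job is handed in: White tray flat, mouth up, on the mat, centres within 35 mm; both coupons flat on its floor, bare metal up; blue tray flat on the tote's floor, either way up, within 40 mm (tote x) and 50 mm (tote y) of its centre; all at rest (horizontal distance between white_tray and mat below 0.035 m and height (world z) of white_tray between 0.02 and 0.0265 m and angle between white_tray's own z axis and vertical above 3.05 rad and angle between each of coupon_a, coupon_b's own z axis and vertical above 3 rad and z of coupon_a in the frame of white_tray between -0.0025 and 0.0025 m and horizontal distance between each of coupon_a, coupon_b and white_tray below 0.045 m and z of coupon_b in the frame of white_tray between -0.0025 and 0.0025 m and x of blue_tray in the frame of tote between -0.04 and 0.04 m and y of blue_tray in the frame of tote between -0.05 and 0.05 m and z of blue_tray in the frame of tote between 0.002 and 0.03 m and (angle between blue_tray's own z axis and vertical below 0.1 rad or angle between blue_tray's own z axis and vertical above 3.04 rad) and linear speed of each of blue_tray, white_tray, coupon_a, coupon_b below 0.02 m/s); the robot touches nothing.
It fails at once if the fingers touch a coupon (contact force between the fingers and coupon_a above 0.5 N or contact force between the fingers and coupon_b above 0.5 N).
It fails at once if a bystander on the bench is shifted or knocked over (moved more than 25 mm) (distance of any of flange, shaft, oil_bottle, grease_jar, wrench, ring_gauge, pen_mug from where it was at the start of the episode above 0.025 m).
It also fails if it takes over 64 s, if anything falls off the work surface, if the arm or the gripper's body presses on something with over 40 N, if the wrist force passes 120 N, or if a joint passes its speed limit or range.

ROBOT

A 6-joint arm with a two-finger parallel gripper is mounted at the origin on the work surface. World frame = base frame: x ahead of the robot, y to its left, z up, the work surface at z = 0. Lengths are in m, angles in rad, forces in N, time in s.
With the tool pointing down it reaches from about 0.3 to 0.75 m from the base axis. Payload 8.5 kg.
Tool frame: the origin (TCP) lies on the centre line of the jaws, within the pads' length; the fingertips stand 8 mm ahead of it and the grasp point (between the pads) lies 11 mm behind it (robot.tip_extent is the distance from the TCP to the fingertips, in m); z points along the fingers, x is the direction in which the jaws open and shut, and the axes are right-handed (so a half turn about z gives the same grasp; the last joint's range is limited). The gripper opens to 85 mm and grips with 20 to 120 N. Pads are 22 mm wide; open, the fingers measure 114 mm over their backs; the gripper's body (76 mm by 85 mm) begins 54 mm behind the grasp point. The pads swing forward as they close: fully open they stand 13 mm farther back than shut.
Start: joints at [-1.367, 0.381, 1.297, -0, 1.464, -0.215], TCP at [0.224, -0.502, 0.239] pointing down, gripper open.
Joint ranges: [-3.11, 3.11], [-0.89, 2.33], [0.22, 2.48], [-1.42, 4.56], [0.17, 2.85], [-2.88, 2.88]. Speed limits (rad/s): [2.39, 2.39, 3.14, 3.14, 3.14, 3.14].

INTERFACE

Orientations are given as a rotation vector (axis times angle).
In Python, from plant import robot, snapshot, camera_info, job gives the robot as it stands. Calls block until the motion is done:
- robot.move_to(position, orientation): joint-space move of the TCP to a pose.
- robot.servo_line(position, vel=0.15, attitude=None): straight line of the TCP; attitude=None keeps the orientation; vel is the mean speed in m/s.
- robot.set_joints(angles): joint-space move.
- robot.move_gripper(opening, squeeze=None): finger opening in m; squeeze is the grip in N (None keeps the last); returns when the fingers have stopped.
- robot.sleep(seconds).
- robot.inverse_kinematics(position, orientation): joint angles nearest the present ones, or None.
- robot.state(): the state.
- snapshot(name): name is "scene" or "top" or "wrist"; returns (picture, depth): 420x560x3 uint8, blue, green, red; 420x560 float32, m along the optical axis (not along the pixel's ray), 0 where there is no reading.
- camera_info(name): a dict with "vfov" (degrees; the focal length in pixels is half the picture's height over the tangent of half this angle, whatever the lens; pixels are square), "cx", "cy" (the principal point, pixels), "cam_to_world" (4x4, takes a point from camera to world coordinates); the wrist camera has in their place "tool_from_camera" (4x4, takes a point from camera to tool coordinates, whose origin is the TCP and whose axes are the tool frame's). Camera axes: x right, y down, z forward; pixel columns grow to the right and rows downward; lengths in m; the calibration is good to about 2 mm. A picture is of the moment at which its call begins: read the wrist's pose just before it. camera_info takes no time and is no camera call.
A pose or a line that the arm cannot do raises robot.Unreachable and nothing moves.
- job.sign_off(): hands the job in, once; it reports no verdict.
The state is a dict: "clock": time; "qpos": joint angles; "joint_vel": joint speeds; "tau": joint torques, N m; "position": TCP position; "tcp_rot": TCP orientation; "wrist_force": force on the tool from outside, world axes, zero at the start; "torque": the same for the moment, N m; "gripper_width": finger opening in m.
Only numpy, scipy, OpenCV 4.12 (cv2) and the standard library are available. Lean on these libraries where they do the work, as an engineer would, in place of code of your own. Each camera call takes 0.05 s, during which the arm holds its last target.

## Working session

There is one attempt and no reset: what is moved stays moved. The work goes in short steps, each a Python script; the robot and the scene stay as the last script left them, time stands still between calls to the robot, and variables do not carry over. Pictures are saved under pics/ and viewed, and the job is handed in when it is done.

```bash
ls; mkdir -p pics
python3 - <<'E'
from plant import robot, snapshot, camera_info, job
import cv2, numpy as np
for n in ["scene","top"]:
    p,d=snapshot(n); cv2.imwrite(f"pics/{n}0.png",p); np.save(f"{n}0.npy",d)
    print(n,camera_info(n),(d>0).mean())
print(camera_info("wrist")); print(robot.state(), robot.tip_extent)
E
```

```text
pics
scene {'vfov': 50.389334021060975, 'cx': 280.3335806374724, 'cy': 213.11882224081774, 'cam_to_world': array([[ 0.82580171,  0.33209649, -0.45581077,  1.21704305],
       [ 0.56395375, -0.49025877,  0.6645318 , -0.89796517],
       [-0.00277655, -0.80582769, -0.59214359,  0.87444519],
       [ 0.        ,  0.        ,  0.        ,  1.        ]])} 0.9948086734693877
top {'vfov': 46.25036589794739, 'cx': 279.30420444362477, 'cy': 210.8492957256533, 'cam_to_world': array([[ 1.56134342e-02, -9.84974153e-01,  1.71994586e-01,
         3.88909028e-01],
       [-9.99877403e-01, -1.55841683e-02,  1.52049589e-03,
         3.51282206e-02],
       [ 1.18274342e-03, -1.71997240e-01, -9.85096721e-01,
         1.27494105e+00],
       [ 0.00000000e+00,  0.00000000e+00,  0.00000000e+00,
         1.00000000e+00]])} 0.9960416666666667
{'vfov': 59.05335940591, 'cx': 282.53383137848755, 'cy': 211.9011806017049, 'tool_from_camera': array([[ 9.99999851e-01, -3.79780276e-04,  3.92572154e-04,
         6.17995231e-04],
       [ 2.29480343e-04,  9.44329017e-01,  3.29002514e-01,
        -8.52983813e-02],
       [-4.95665942e-04, -3.29002375e-01,  9.44328964e-01,
        -1.34495304e-01],
       [ 0.00000000e+00,  0.00000000e+00,  0.00000000e+00,
         1.00000000e+00]])}
{'clock': 0.1, 'qpos': array([-1.36733225e+00,  3.81143325e-01,  1.29815139e+00, -2.00365557e-05,
        1.46360206e+00, -2.15296706e-01]), 'joint_vel': array([-0.00036523, -0.00170604, -0.00153175,  0.00027454,  0.00069836,
       -0.0004513 ]), 'tau': array([ 5.35443090e-03, -4.49220836e+01, -2.31656277e+01, -7.03514252e-05,
        3.65362401e-03, -1.66510358e-06]), 'position': array([ 0.22358941, -0.50223054,  0.23877694]), 'tcp_rot': array([-2.63389552e+00,  1.71068911e+00,  1.46175325e-03]), 'wrist_force': array([-0.10094149,  0.77915712, -0.08524536]), 'torque': array([ 0.00815584,  0.02873645, -0.00626678]), 'gripper_width': 0.08536426174486421} 0.008
```

View pics/scene0.png

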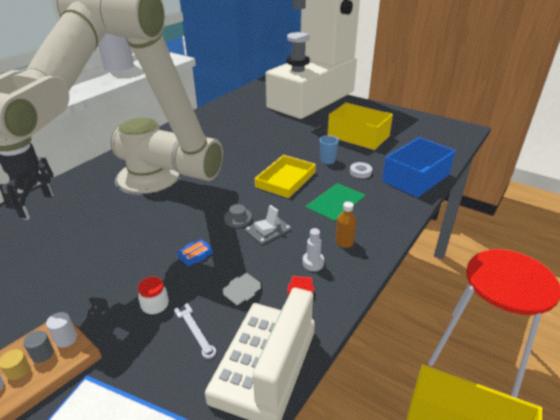

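View pics/top0.png

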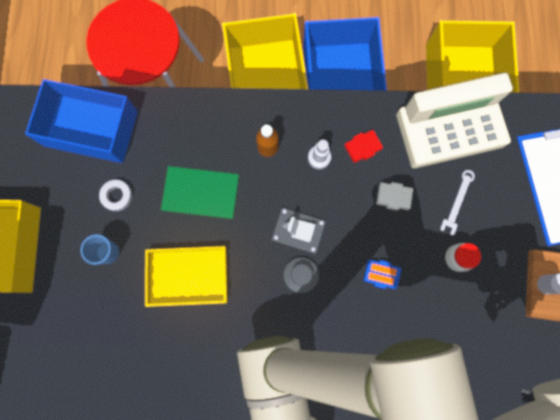

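```bash
cat > h.py <<'E'
from plant import robot, snapshot, camera_info, job
import cv2, numpy as np
from scipy.spatial.transform import Rotation as R
def cam(n, st=None):
    c=camera_info(n); f=210/np.tan(np.radians(c['vfov'])/2)
    if n=='wrist':
        st=st or robot.state(); T=np.eye(4);T[:3,:3]=R.from_rotvec(st['tcp_rot']).as_matrix();T[:3,3]=st['position']
        M=T@c['tool_from_camera']
    else: M=c['cam_to_world']
    return f,c['cx'],c['cy'],M
def plane(cm,uv,z):
    f,cx,cy,M=cm; uv=np.atleast_2d(uv).astype(float)
    d=np.c_[(uv[:,0]-cx)/f,(uv[:,1]-cy)/f,np.ones(len(uv))]@M[:3,:3].T
    o=M[:3,3]; return o+d*((z-o[2])/d[:,2])[:,None]
def cloud(cm,d):
    f,cx,cy,M=cm; v,u=np.mgrid[:d.shape[0],:d.shape[1]]
    P=np.stack([(u-cx)/f*d,(v-cy)/f*d,d],-1)
    return P@M[:3,:3].T+M[:3,3]
def proj(cm,P):
    f,cx,cy,M=cm; q=(np.atleast_2d(P)-M[:3,3])@M[:3,:3]
    return np.c_[q[:,0]/q[:,2]*f+cx,q[:,1]/q[:,2]*f+cy]
E
python3 - <<'E'
from h import *
p=cv2.imread('pics/top0.png');q=cv2.imread('pics/scene0.png')
cv2.imwrite('pics/crop_t.png',cv2.resize(p[120:320,270:480],None,fx=3.6,fy=2.9*1.0,interpolation=cv2.INTER_CUBIC)[:600,:800])
cv2.imwrite('pics/crop_s.png',cv2.resize(q[190:330,120:330],None,fx=3.8,fy=3.8,interpolation=cv2.INTER_CUBIC)[:600,:800])
P=cloud(cam('top'),np.load('top0.npy'));Q=cloud(cam('scene'),np.load('scene0.npy'))
for n,u,v in [('blue',383,273),('white',395,195),('red',364,146),('mat',200,192),('tote',187,276),('easel',299,231),('table',340,200),('flange',299,274),('shaft',319,150),('ring',115,195),('wrench',457,205),('jar',465,257),('oil',267,135),('mug',97,250)]:
    print(n,P[v,u].round(3))
for n,u,v in [('blue',195,251),('white',242,289),('red',301,284),('mat',335,202),('tote',287,176),('easel',272,225)]:
    print('s',n,Q[v,u].round(3))
E
```

```text
blue [ 0.452 -0.228  0.022]
white [ 0.655 -0.264  0.019]
red [ 0.786 -0.185  0.021]
mat [0.658 0.247 0.004]
tote [0.438 0.271 0.003]
easel [ 0.556 -0.014  0.025]
table [ 0.643 -0.123 -0.001]
flange [ 0.445 -0.014  0.043]
shaft [ 0.747 -0.059  0.105]
ring [ 0.648  0.473 -0.002]
wrench [ 0.632 -0.427  0.013]
jar [ 0.492 -0.419  0.07 ]
oil [0.773 0.069 0.138]
mug [0.5   0.505 0.011]
s blue [ 0.458 -0.23   0.019]
s white [ 0.664 -0.272  0.018]
s red [ 0.784 -0.17   0.019]
s mat [0.664 0.238 0.002]
s tote [0.434 0.288 0.002]
s easel [ 0.576 -0.009  0.024]
```

View pics/crop_t.png

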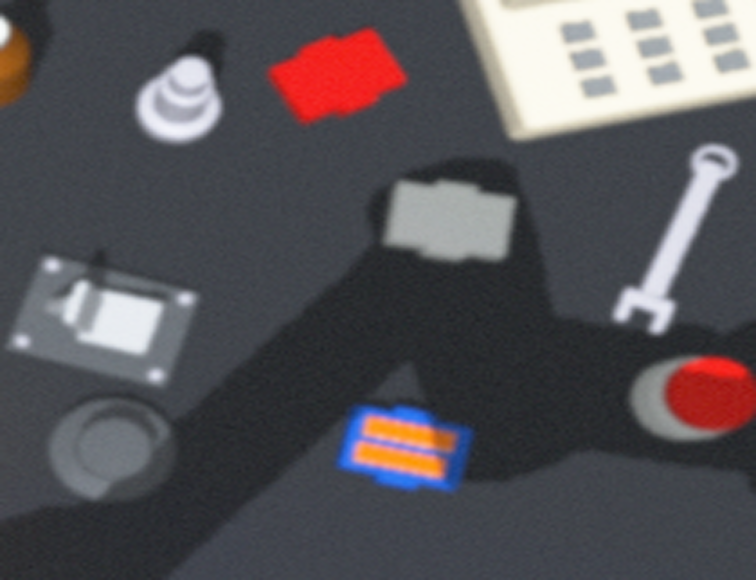

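View pics/crop_s.png

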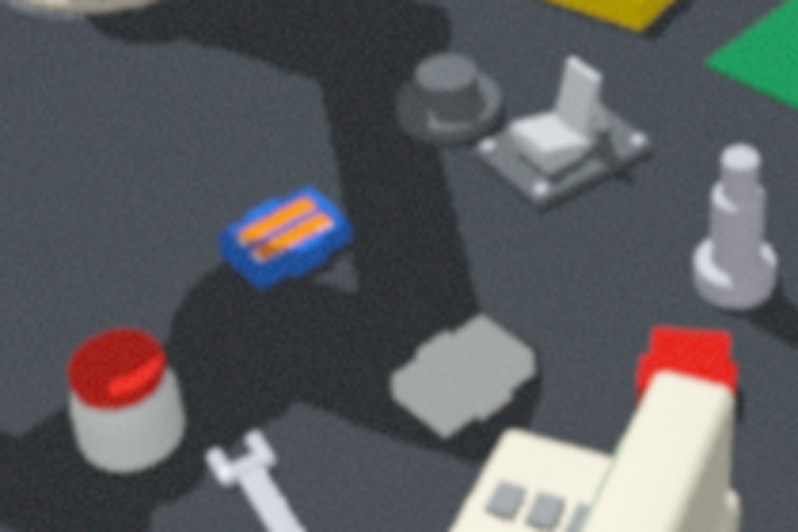

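```bash
cat >> h.py <<'E'
def att(yaw, tilt=0, flip=False):
    """jaw axis horizontal at yaw (world angle of tool x); tool z = down rotated about jaw axis by tilt."""
    x=np.array([np.cos(yaw),np.sin(yaw),0]); z=np.array([0,0,-1.])
    z=R.from_rotvec(x*tilt).apply(z); y=np.cross(z,x)
    return R.from_matrix(np.c_[x,y,z]).as_rotvec()
E
python3 - <<'E'
from h import *
# tilt>0 about +x: down -> ?
for yaw in (0,np.pi):
  print(yaw, R.from_rotvec(att(yaw,np.radians(30))).as_matrix()[:,2])
def t(n,pos,yaws=(0,np.pi)):
  for yaw in yaws:
    s=[]
    for tl in range(-120,121,15):
        try: q=robot.inverse_kinematics(pos,att(yaw,np.radians(tl)))
        except Exception as e: q=None
        s.append('%d:%s'%(tl,'-' if q is None else '%.1f'%np.abs(q).max()+'' ))
    print(n,round(yaw,2),' '.join(s))
t('blue',[.452,-.228,.03]);t('easel',[.556,-.02,.08]);t('easelhi',[.556,-.02,.2]);t('mat',[.66,.24,.03])
print(robot.state()['clock'])
E
```

```text
0 [ 0.         0.5       -0.8660254]
3.141592653589793 [-5.77865204e-16 -5.00000000e-01 -8.66025404e-01]
blue 0 -120:4.4 -105:4.5 -90:4.5 -75:- -60:- -45:1.9 -30:1.8 -15:1.8 0:1.7 15:1.6 30:1.5 45:1.6 60:1.8 75:2.0 90:2.2 105:2.3 120:2.5
blue 3.14 -120:2.5 -105:2.3 -90:2.2 -75:2.0 -60:2.0 -45:2.1 -30:2.1 -15:2.2 0:2.4 15:2.8 30:- 45:2.4 60:- 75:- 90:4.5 105:4.5 120:4.4
easel 0 -120:- -105:- -90:1.7 -75:1.5 -60:1.5 -45:1.5 -30:1.5 -15:1.5 0:1.5 15:1.5 30:1.5 45:1.5 60:1.6 75:1.8 90:2.0 105:2.1 120:2.3
easel 3.14 -120:2.3 -105:2.2 -90:2.2 -75:2.2 -60:2.3 -45:2.4 -30:2.5 -15:2.7 0:- 15:- 30:2.9 45:2.6 60:2.5 75:2.3 90:2.2 105:- 120:-
easelhi 0 -120:4.5 -105:- -90:- -75:1.6 -60:1.5 -45:1.4 -30:1.4 -15:1.4 0:1.4 15:1.5 30:1.6 45:1.7 60:1.8 75:1.9 90:2.1 105:2.2 120:2.3
easelhi 3.14 -120:2.4 -105:2.4 -90:2.4 -75:2.4 -60:2.5 -45:2.5 -30:2.6 -15:2.7 0:- 15:- 30:- 45:2.8 60:2.7 75:2.5 90:- 105:- 120:4.5
mat 0 -120:4.4 -105:- -90:2.0 -75:1.9 -60:1.8 -45:1.6 -30:1.5 -15:1.3 0:1.2 15:1.2 30:1.2 45:1.3 60:1.4 75:1.5 90:1.7 105:1.9 120:2.1
mat 3.14 -120:2.3 -105:2.3 -90:2.3 -75:2.4 -60:2.5 -45:2.7 -30:- -15:- 0:- 15:2.8 30:2.7 45:2.7 60:2.6 75:2.7 90:2.7 105:- 120:4.4
0.1
```

Run:
```python
from h import *
import pickle
o={}
for n,p in [('A',[.555,-.22,.28]),('B',[.51,-.12,.31]),('C',[.555,.10,.28]),('D',[.60,.03,.33])]:
    robot.move_to(p,att(0)); st=robot.state(); im,d=snapshot('wrist'); o[n]=(cam('wrist',st),im,d); cv2.imwrite(f'pics/w{n}.png',im)
    print(n,st['clock'],st['position'],st['wrist_force'])
pickle.dump(o,open('w.pkl','wb'))
cv2.imwrite('pics/AB.png',cv2.resize(np.hstack([o['A'][1],o['B'][1]]),(800,300)))
cv2.imwrite('pics/CD.png',cv2.resize(np.hstack([o['C'][1],o['D'][1]]),(800,300)))
```

```text
A 1.7083 [ 0.55455154 -0.22094115  0.27983006] [-0.01046638 -0.15492994  0.35228655]
B 2.2833 [ 0.50973332 -0.1199969   0.31048396] [-0.51606404  0.39371711 -0.25966806]
C 3.2417 [0.55540529 0.09869999 0.27985501] [ 0.23518792  0.53901928 -0.31743818]
D 3.7667 [0.60014638 0.02818981 0.3299583 ] [-0.3648146   0.34564377 -0.47856439]
```

View pics/wA.png

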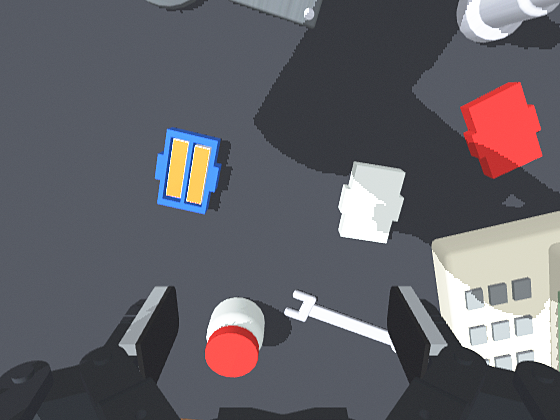

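View pics/wB.png

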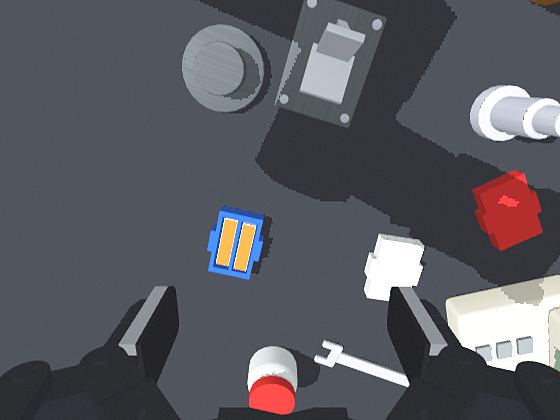

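View pics/wC.png

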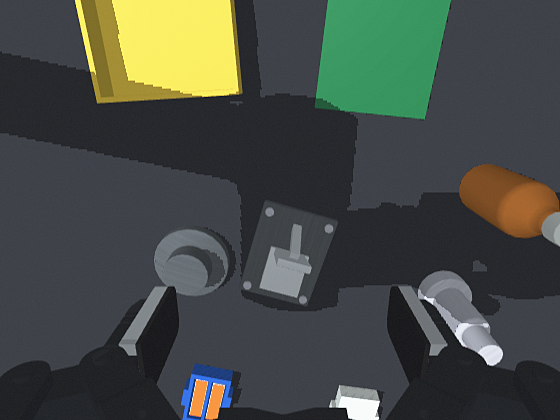

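View pics/wD.png

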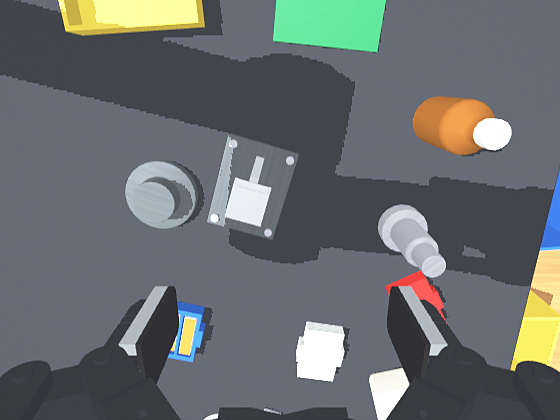

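```bash
cat >> h.py <<'E'
def rect(xy):
    r=cv2.minAreaRect((np.asarray(xy)*1000).astype(np.float32)); b=cv2.boxPoints(r)
    e=b[1]-b[0]; e2=b[2]-b[1]
    L=e if np.hypot(*e)>np.hypot(*e2) else e2   # long axis
    a=np.degrees(np.arctan2(L[1],L[0]))%180
    return np.array(r[0])/1000, sorted(r[1]), a
def hsvm(im,lo,hi):
    return cv2.inRange(cv2.cvtColor(im,cv2.COLOR_BGR2HSV),lo,hi)>0
def tri(c1,u1,c2,u2):
    def ray(c,u):
        f,cx,cy,M=c; d=M[:3,:3]@np.array([(u[0]-cx)/f,(u[1]-cy)/f,1]); return M[:3,3],d/np.linalg.norm(d)
    o1,d1=ray(c1,u1);o2,d2=ray(c2,u2)
    s=np.linalg.lstsq(np.c_[d1,-d2],o2-o1,rcond=None)[0]
    a,b=o1+s[0]*d1,o2+s[1]*d2; return (a+b)/2,np.linalg.norm(a-b)
E
python3 - <<'E'
from h import *
import pickle
o=pickle.load(open('w.pkl','rb'))
uvs={}
for n in 'AB':
    cm,im,d=o[n]; P=cloud(cm,d)
    tb=(abs(P[...,2])<.006); print(n,'table z',np.median(P[...,2][tb]))
    for name,c in [('blue',(.452,-.228)),('white',(.655,-.264))]:
        near=np.hypot(P[...,0]-c[0],P[...,1]-c[1])<.07
        hsv=cv2.cvtColor(im,cv2.COLOR_BGR2HSV)
        if name=='blue': m=near&hsvm(im,(100,90,40),(125,255,255))|near&hsvm(im,(5,90,40),(25,255,255))
        else: m=near&(hsv[...,1]<40)&(P[...,2]>.008)
        top=m&(abs(P[...,2]-.02)<.0035)
        pts=P[top][:,:2]; zz=np.median(P[top][:,2])
        # ray-plane of the mask's pixels
        v,u=np.nonzero(cv2.erode(top.astype(np.uint8),np.ones((1,1)))); 
        pp=plane(cm,np.c_[u,v],zz)[:,:2]
        r=rect(pp); print(n,name,'z',zz,m.sum(),top.sum(),r)
        uvs[n,name]=proj(cm,[[*r[0],zz]])[0]
        # top-face corners (px) for triangulation
        if name=='blue':
            om=near&hsvm(im,(5,90,40),(25,255,255)); k,l,s,ce=cv2.connectedComponentsWithStats(om.astype(np.uint8))
            for i in range(1,k):
                if s[i,4]>60:
                    print('  coupon',ce[i],np.median(P[l==i][:,2]),rect(P[l==i][:,:2])); uvs.setdefault((n,'coup'),[]).append(ce[i])
for name in ['blue','white']:
    print(name,tri(o['A'][0],uvs['A',name],o['B'][0],uvs['B',name]))
for i in range(2): print(tri(o['A'][0],uvs['A','coup'][i],o['B'][0],uvs['B','coup'][i]))
# easel
for n in 'CD':
    cm,im,d=o[n]; P=cloud(cm,d)
    c=np.array([.556,-.02]); near=(np.hypot(P[...,0]-c[0],P[...,1]-c[1])<.11)
    fl=np.hypot(P[...,0]-.445,P[...,1]+.014)<.052
    base=near&~fl&(abs(P[...,2]-.010)<.003)
    led=near&~fl&(P[...,2]>.015)&(P[...,2]<.04)
    k,l,s,ce=cv2.connectedComponentsWithStats(base.astype(np.uint8)); i=1+s[1:,4].argmax()
    print(n,'base',s[i,4],rect(P[l==i][:,:2]))
    hi=near&~fl&(P[...,2]>.06); print('hi',hi.sum(),P[hi].mean(0),P[hi].max(0),rect(P[hi][:,:2]))
    v,u=np.nonzero(led); print('led',led.sum(),u.mean(),v.mean(),P[led].mean(0))
E
```

```text
A table z -0.00016299124128740794
A blue z 0.019468653339103498 4114 3402 (array([ 0.45037845, -0.22815244]), [66.39309692382812, 84.85269927978516], np.float32(76.58318))
  coupon [176.65165563 167.87152318] 0.019108589361834516 (array([ 0.44004346, -0.22429736]), [15.222599983215332, 62.9203987121582], np.float32(77.23554))
  coupon [197.59865772 174.45637584] 0.01908324173054704 (array([ 0.46189938, -0.23318481]), [15.143434524536133, 66.43269348144531], np.float32(76.28832))
A white z 0.019774486641313344 8767 3770 (array([ 0.65440137, -0.26522687]), [66.55668640136719, 84.58101654052734], np.float32(80.40931))
B table z -0.000154995952328707
B blue z 0.019514704221185897 2967 2361 (array([ 0.45022437, -0.22785489]), [65.86454010009766, 85.50875854492188], np.float32(76.0897))
  coupon [226.17977528 241.94569288] 0.01917941174545007 (array([ 0.43930756, -0.22682176]), [15.211756706237793, 68.3622055053711], np.float32(75.95037))
  coupon [244.05202312 247.1734104 ] 0.019169041841840095 (array([ 0.46154398, -0.23337036]), [14.492511749267578, 66.87220001220703], np.float32(76.5257
[... 533 characters left out ...]
35229]), [90.17109680175781, 120.60733032226562], np.float32(73.23936))
hi 370 [0.56672698 0.00845039 0.07406962] [0.58499931 0.01582837 0.0794119 ] (array([0.56742395, 0.00839472]), [9.583633422851562, 36.11488342285156], np.float32(163.60812))
led 1382 282.45947901591893 270.821997105644 [ 0.55562608 -0.02362748  0.03011518]
D base 4585 (array([ 0.56057416, -0.01424093]), [90.02458190917969, 120.14990997314453], np.float32(73.23422))
hi 22559 [0.58372384 0.03716218 0.3774594 ] [0.65563407 0.04665903 0.40535918] (array([0.59077515, 0.02294291]), [47.22247314453125, 129.7295379638672], np.float32(0.1321839))
led 1351 247.23242042931162 201.71872686898593 [ 0.55712684 -0.02561169  0.02968288]
```

Run:
```python
from h import *
import pickle
o=pickle.load(open('w.pkl','rb'))
a=np.radians(73.235); uy=np.array([np.cos(a),np.sin(a)]); ux=np.array([uy[1],-uy[0]]); b=np.array([.5606,-.0143])
for n in 'BCD':
    cm,im,d=o[n]; P=cloud(cm,d); E=np.stack([(P[...,:2]-b)@ux,(P[...,:2]-b)@uy,P[...,2]],-1)
    m=(abs(E[...,0])<.04)&(abs(E[...,1])<.058)&(E[...,2]>.02)&(E[...,2]<.09)
    L=m&(E[...,2]<.045)&(E[...,1]<.005)
    e=E[L]; # robust plane
    for _ in range(5):
        A=np.c_[e[:,0],e[:,1],np.ones(len(e))]; c=np.linalg.lstsq(A,e[:,2],rcond=None)[0]; r=abs(A@c-e[:,2]); e=e[r<max(.001,2*np.median(r))]
    print(n,len(e),'slopes',c,'y at z=.03',(.03-c[2])/c[1],'x range',np.percentile(e[:,0],[1,99]),'y rng',np.percentile(e[:,1],[1,99]))
    H=E[m&(E[...,2]>.074)]; 
    if len(H): print(' top', H[:,1].min(),H[:,1].max(),H[:,0].min(),H[:,0].max(),'zmax',H[:,2].max(), 'front pt', H[H[:,2].argmax()])
# mat/tote
cm=cam('top'); im=cv2.imread('pics/top0.png'); P=cloud(cm,np.load('top0.npy'))
g=hsvm(im,(60,80,40),(90,255,255)); g[:, :150]=0;g[:,250:]=0
v,u=np.nonzero(g); print('mat',rect(plane(cm,np.c_[u,v],.003)[:,:2]),np.median(P[g][:,2]))
y=hsvm(im,(20,100,40),(35,255,255)); y[:240]=0;y[:,:138]=0;y[:,240:]=0
rim=y&(P[...,2]>.0)&(P[...,2]<.05); v,u=np.nonzero(y)
print('tote',rect(plane(cm,np.c_[u,v],.035)[:,:2]),rect(P[y][:,:2]),np.percentile(P[y][:,2],[2,50,98]))
# scene check
cm=cam('scene'); im=cv2.imread('pics/scene0.png'); P=cloud(cm,np.load('scene0.npy'))
g=hsvm(im,(60,80,40),(90,255,255))&(np.hypot(P[...,0]-.66,P[...,1]-.245)<.15); v,u=np.nonzero(g); print('mat s',rect(plane(cm,np.c_[u,v],.003)[:,:2]),np.median(P[g][:,2]))
y=hsvm(im,(20,100,40),(35,255,255))&(np.hypot(P[...,0]-.438,P[...,1]-.271)<.14); print('tote s',rect(P[y][:,:2]))
# fingertips in wrist view: depth
cm,im,d=o['A']; c=camera_info('wrist'); f=cm[0]; v,u=np.mgrid[:420,:560]
T=np.stack([(u-cm[1])/f*d,(v-cm[2])/f*d,d],-1)@c['tool_from_camera'][:3,:3].T+c['tool_from_camera'][:3,3]
m=(T[...,2]<.05)&(d>0); 
for s in (-1,1):
    q=T[m&(np.sign(T[...,0])==s)]; print('tip z max',np.percentile(q[:,2],[90,99,99.9]),'near tip x',q[q[:,2]>q[:,2].max()-.004][:,0].min(),q[q[:,2]>q[:,2].max()-.004][:,0].max(), 'y',q[q[:,2]>q[:,2].max()-.004][:,1].min(),q[q[:,2]>q[:,2].max()-.004][:,1].max())
```

```text
B 1345 slopes [-0.00273956 -0.26105647  0.02568349] y at z=.03 -0.016534758599646114 x range [-0.02241005  0.02262589] y rng [-0.03557632  0.00457852]
 top 0.017730398844844286 0.02653957974564214 -0.01793070896118982 0.017728852941502 zmax 0.07882070409911385 front pt [0.00508701 0.01961916 0.0788207 ]
C 820 slopes [ 0.00420642 -0.2590018   0.0259439 ] y at z=.03 -0.01566052672429486 x range [-0.02263655  0.02238279] y rng [-0.03513906  0.00188931]
 top 0.01886100970027518 0.027121029410895527 -0.017959511873836032 0.018062789241915622 zmax 0.07941190355073124 front pt [-0.01619354  0.02134336  0.0794119 ]
D 898 slopes [ 0.00478652 -0.2659481   0.02582675] y at z=.03 -0.015691983776126725 x range [-0.02266538  0.02253033] y rng [-0.0353513   0.00333546]
 top 0.01869990612492555 0.02689572306146056 -0.01790603334913626 0.017946390242246795 zmax 0.07857926405437837 front pt [-0.01472254  0.02214176  0.07857926]
mat (array([0.6592865 , 0.24825262]), [125.6622085571289, 195.44473266601562], np.float32(84.21466)) 0.0031915506189499343
tote (array([0.43810965, 0.26856207]), [148.49887084960938, 209.38697814941406], np.float32(93.240486)) (array([0.44327264, 0.21130609]), [153.0254669189453, 345.6573181152344], np.float32(93.235565)) [-0.00162212  0.005694    0.03813328]
mat s (array([0.66156097, 0.24705945]), [128.55990600585938, 201.13970947265625], np.float32(84.206116)) 0.001094041204482754
tote s (array([0.4206264 , 0.27063522]), [184.39016723632812, 213.50169372558594], np.float32(93.5466))
tip z max [-0.02371401 -0.00920381 -0.00561709] near tip x -0.04254249842071189 -0.04173143514756307 y -0.009112803028329938 0.010539079400972498
tip z max [-0.0234973  -0.00868268 -0.00572458] near tip x 0.04284121952970633 0.050140861584967555 y -0.010233799359467069 0.010995301494548693
```

```bash
cat >> h.py <<'E'
def look(tag):
    st=robot.state(); im,d=snapshot('wrist'); cv2.imwrite(f'pics/{tag}.png',im); cm=cam('wrist',st)
    return st,cm,im,d,cloud(cm,d)
def tooltips(im,d):
    cm=cam('wrist'); c=camera_info('wrist'); f=cm[0]; v,u=np.mgrid[:420,:560]
    T=np.stack([(u-cm[1])/f*d,(v-cm[2])/f*d,d],-1)@c['tool_from_camera'][:3,:3].T+c['tool_from_camera'][:3,3]
    m=(d>0)&(T[...,2]<.03)&(abs(T[...,1])<.013)&(abs(T[...,0])<.06); q=T[m]; 
    return [ (np.percentile(q[q[:,0]*s>0][:,2],99.8), s*np.abs(q[q[:,0]*s>0][:,0]).min()) for s in (-1,1)]
def topface(P,im,c,z,kind,tol=.0035,r=.07):
    near=np.hypot(P[...,0]-c[0],P[...,1]-c[1])<r
    h=cv2.cvtColor(im,cv2.COLOR_BGR2HSV)
    m=near&(abs(P[...,2]-z)<tol)
    m&= (h[...,1]<60) if kind=='white' else (h[...,1]>80)
    k,l,s,ce=cv2.connectedComponentsWithStats(cv2.morphologyEx(m.astype(np.uint8),cv2.MORPH_CLOSE,np.ones((5,5)))); i=1+s[1:,4].argmax()
    m&=(l==i); return rect(P[m][:,:2]),np.median(P[m][:,2]),m.sum()
E
python3 - <<'E'
from h import *
robot.move_to([.6544,-.2649,.14],att(np.radians(-9.45)))
robot.move_gripper(.085)
st,cm,im,d,P=look('w1'); print(topface(P,im,(.6544,-.2649),.0198,'white'),tooltips(im,d),st['position'])
for w in (.075,.066):
    robot.move_gripper(w,40); st,cm,im,d,P=look(f'w1_{int(w*1000)}'); print(st['gripper_width'],tooltips(im,d),st['clock'])
robot.move_gripper(.085)
print(robot.state()['clock'])
E
```

```text
((array([ 0.65471588, -0.26577985]), [66.11318969726562, 84.88968658447266], np.float32(80.66442)), np.float64(0.019845172062010474), np.int64(8851)) [(np.float64(-0.005283366682652221), np.float64(-0.00011647557953354593)), (np.float64(-0.005496343936562147), np.float64(9.432029607171939e-05))] [ 0.6547781  -0.26399564  0.14085656]
0.07518170445307208 [(np.float64(-0.0020794883676679477), np.float64(-0.00012362579644277245)), (np.float64(-0.001882636928249742), np.float64(9.72364000609503e-05))] 5.6833
0.06587312268404817 [(np.float64(0.0003932828564086482), np.float64(-0.00011911849617305477)), (np.float64(0.0003724391472129363), np.float64(9.72920243805576e-05))] 5.9917
6.375
```

View pics/w1.png

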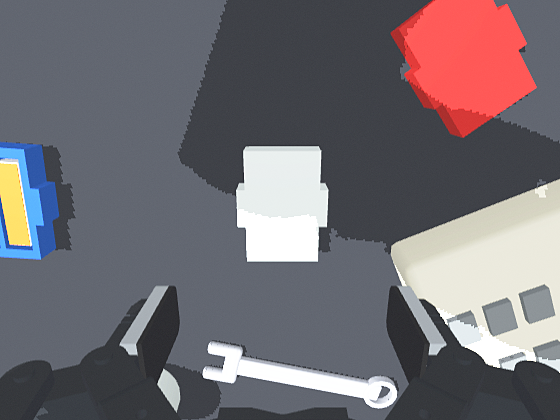

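View pics/w1_66.png

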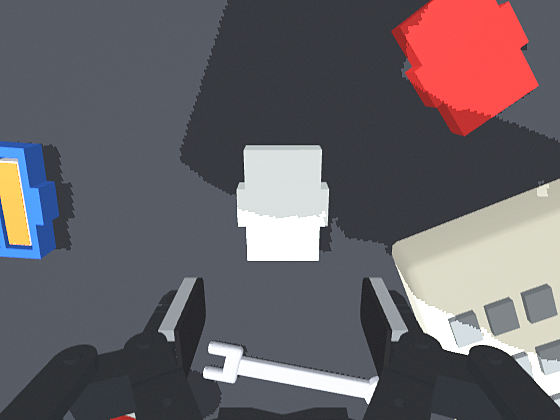

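Run:
```python
from h import *
robot.move_to([.4503,-.2280,.14],att(np.radians(-13.7))); robot.sleep(.15)
st,cm,im,d,P=look('b1'); print(topface(P,im,(.4503,-.2280),.0197,'blue'),st['position'])
ob=topface(P,im,(.4503,-.2280),.0197,'blue')
robot.move_to([.6546,-.2655,.09],att(np.radians(-9.4)));robot.sleep(.15)
st,cm,im,d,P=look('w2'); r=topface(P,im,(.6546,-.2655),.0198,'white'); print(r,st['position'],st['clock'])
```

```text
((array([ 0.45021417, -0.22856407]), [66.20640563964844, 85.01738739013672], np.float32(75.903915)), np.float64(0.019474998625855167), np.int64(7399)) [ 0.45142416 -0.22851052  0.13983079]
((array([ 0.65475531, -0.26551193]), [66.09066009521484, 84.75999450683594], np.float32(80.6501)), np.float64(0.019831947578634046), np.int64(12775)) [ 0.65392432 -0.26582781  0.09111295] 8.425
```

View pics/b1.png

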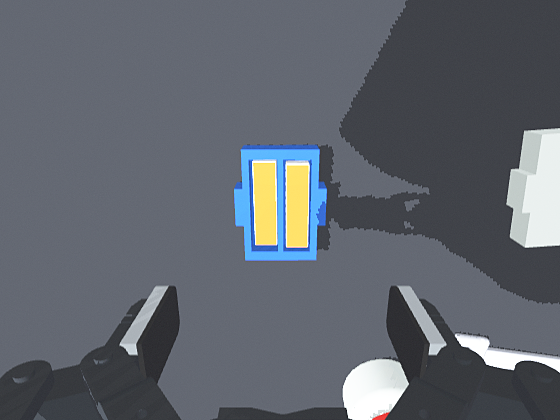

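Run:
```python
from h import *
robot.servo_line([.6547,-.2655,.007],vel=.1,attitude=att(np.radians(-9.4))); robot.sleep(.2)
for _ in range(3): print(robot.state()['position'])
robot.move_gripper(.060,50); st=robot.state(); print(st['gripper_width'],st['position'],st['wrist_force'])
robot.servo_line([.6547,-.2655,.16],vel=.2); robot.sleep(.2)
st,cm,im,d,P=look('g1'); print(st['gripper_width'],st['clock'],st['wrist_force'],st['position'])
r=topface(P,im,st['position'][:2],.16+.013,'white',tol=.008); print(r)
```

```text
[ 0.65492761 -0.2656123   0.00765369]
[ 0.65492761 -0.2656123   0.00765369]
[ 0.65492761 -0.2656123   0.00765369]
0.06477102477941618 [ 0.65497059 -0.26562635  0.00767741] [ 0.69951744 -0.57017958  5.3422463 ]
0.06486629982585926 11.0917 [-0.399717   -0.63031394 -0.52304045] [ 0.65442625 -0.26534197  0.15867736]
((array([ 0.65506836, -0.26578333]), [85.70099639892578, 92.60352325439453], np.float32(170.71155)), np.float64(0.17089132232387905), np.int64(31160))
```

View pics/g1.png

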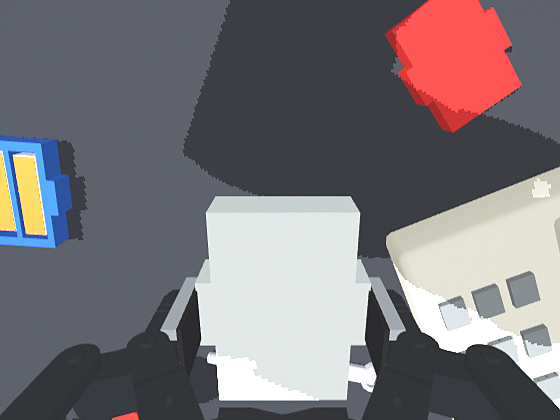

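Run:
```python
from h import *
a=att(np.radians(-13.9))
robot.move_to([.4502,-.2286,.09],a); robot.sleep(.2); print(robot.state()['position'])
robot.servo_line([.4502,-.2286,.036],vel=.08); robot.sleep(.15); print(robot.state()['position'],robot.state()['wrist_force'])
robot.servo_line([.4502,-.2286,.0272],vel=.03); robot.sleep(.2); st=robot.state(); print(st['position'],st['wrist_force'],st['clock'])
robot.move_gripper(.085)
robot.sleep(.2)
robot.servo_line([.4502,-.2286,.14],vel=.2); robot.sleep(.1)
st,cm,im,d,P=look('cap'); print(st['clock'],topface(P,im,(.4502,-.2286),.040,'white'))
```

```text
[ 0.45119059 -0.22906051  0.09009013]
[ 0.45040639 -0.22875923  0.03649108] [-0.23874352 -0.06951637 -0.44781115]
[ 0.45031305 -0.22868082  0.02762125] [-2.00582807  0.93646996  8.14817321] 13.8417
15.2 ((array([ 0.45084915, -0.22888321]), [66.05633544921875, 84.8991928100586], np.float32(75.719376)), np.float64(0.03986801765924934), np.int64(10354))
```

View pics/cap.png

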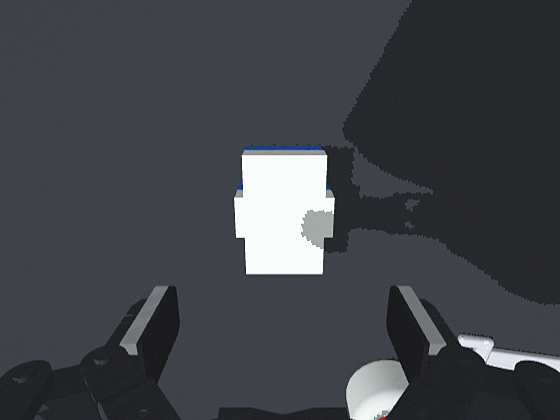

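```bash
cat >> h.py <<'E'
D=np.radians
YE=D(-16.77); uyE=np.array([-np.sin(YE),np.cos(YE),0]); uz=np.array([0,0,1.])
SEAT=np.array([.5561,-.0293,.030]); nE=np.sin(D(15))*uyE+np.cos(D(15))*uz; bE=np.cos(D(15))*uyE-np.sin(D(15))*uz  # bE: into the backrest
CE=SEAT+.042*nE
def zt(yaw,tilt): return R.from_rotvec(att(yaw,tilt)).apply([0,0,1])
E
python3 - <<'E'
from h import *
al=D(-15); y0=D(-14.1); k=.0145
C=np.array([.4506,-.2288,.020]); T0=C+k*zt(y0,al)
tE=al+D(75); ofs=k*zt(YE,tE)
print('CE',CE)
wps=[('pre',T0-.07*zt(y0,al),y0,al),('grip',T0,y0,al),('lift',T0+[0,0,.16],y0,al),('mid',CE+ofs+.10*nE-.03*bE,YE,tE),('hov',CE+ofs+.015*nE-.003*bE,YE,tE),('seat',CE+ofs,YE,tE)]
for n,p,y,t in wps: print(n,p.round(3),np.round(robot.inverse_kinematics(p,att(y,t)),2))
b=D(40); t2=b-D(105)
for n,k2 in [('g2',.0145),('g2 off',-.09)]: 
    p=CE+k2*zt(YE,t2); print(n,p.round(3),np.round(robot.inverse_kinematics(p,att(YE,t2)),2))
E
```

```text
CE [ 0.55923644 -0.01889191  0.07056888]
pre [ 0.454 -0.215  0.074] [-0.55  0.49  1.7  -0.32  0.89 -0.11]
grip [ 0.45  -0.232  0.006] [-0.59  0.61  1.75 -0.38  0.72 -0.07]
lift [ 0.45  -0.232  0.166] [-0.59  0.37  1.58 -0.27  1.12 -0.23]
mid [ 0.562 -0.01   0.168] [-0.63  0.59  1.58  0.96  1.52 -0.67]
hov [ 0.563 -0.006  0.079] [-0.62  0.74  1.63  0.98  1.4  -0.84]
seat [ 0.563 -0.007  0.063] [-0.62  0.77  1.64  0.99  1.39 -0.87]
g2 [ 0.555 -0.031  0.064] [ 0.11  0.9   1.32 -0.99  1.6   0.75]
g2 off [0.583 0.059 0.109] [ 0.23  0.91  1.11 -0.93  1.8   0.65]
```

Run:
```python
from h import *
al=D(-15); y0=D(-14.1); k=.0145
C=np.array([.4506,-.2288,.020]); T0=C+k*zt(y0,al)
robot.move_to(T0-.07*zt(y0,al),att(y0,al)); 
robot.servo_line(T0,vel=.1); robot.sleep(.2); print(robot.state()['position']-T0)
robot.move_gripper(.058,80); st=robot.state(); print(st['gripper_width'],st['wrist_force'],st['position']-T0)
robot.servo_line(T0+[0,0,.02],vel=.06); robot.sleep(.15)
st,cm,im,d,P=look('g2'); print(st['gripper_width'],st['clock'],st['wrist_force'])
s,_=snapshot('scene'); cv2.imwrite('pics/g2s.png',cv2.resize(s[180:330,120:320],(800,600),interpolation=cv2.INTER_CUBIC))
```

```text
[ 2.54045462e-04 -8.20595525e-06  5.50880072e-04]
0.06513928257325555 [-1.12950208  2.77886743  5.70009972] [-5.64749879e-05  1.64448972e-04  5.42311035e-04]
0.0654317905025477 17.6833 [-0.91883924  0.40782033 -1.99129976]
```

View pics/g2s.png

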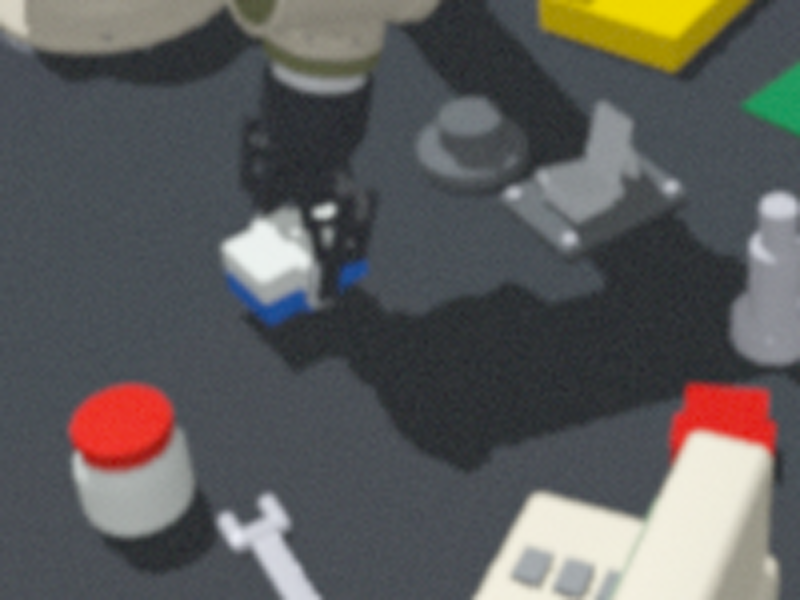

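View pics/g2.png

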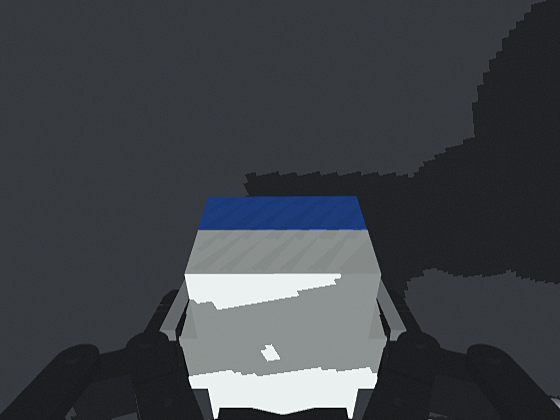

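Both trays are held together (white over blue, closed, px 280,210–370). On to the easel.

Run:
```python
from h import *
al=D(-15); y0=D(-14.1); k=.0145
C=np.array([.4506,-.2288,.020]); T0=C+k*zt(y0,al)
tE=al+D(75); ofs=k*zt(YE,tE); aE=att(YE,tE)
robot.servo_line(T0+[0,0,.13],vel=.2)
robot.move_to(CE+ofs+.09*nE-.03*bE,aE)
robot.servo_line(CE+ofs+.02*nE-.004*bE,vel=.1); robot.sleep(.2)
st,cm,im,d,P=look('e1'); print(st['gripper_width'],st['clock'],st['wrist_force'],st['position']-(CE+ofs+.02*nE-.004*bE))
s,_=snapshot('scene'); cv2.imwrite('pics/e1s.png',cv2.resize(s[140:290,180:380],(800,600),interpolation=cv2.INTER_CUBIC))
```

```text
0.06497228641623405 20.725 [ 0.29441608  0.65405686 -3.53515487] [ 0.00013566 -0.00014383  0.0004758 ]
```

View pics/e1s.png

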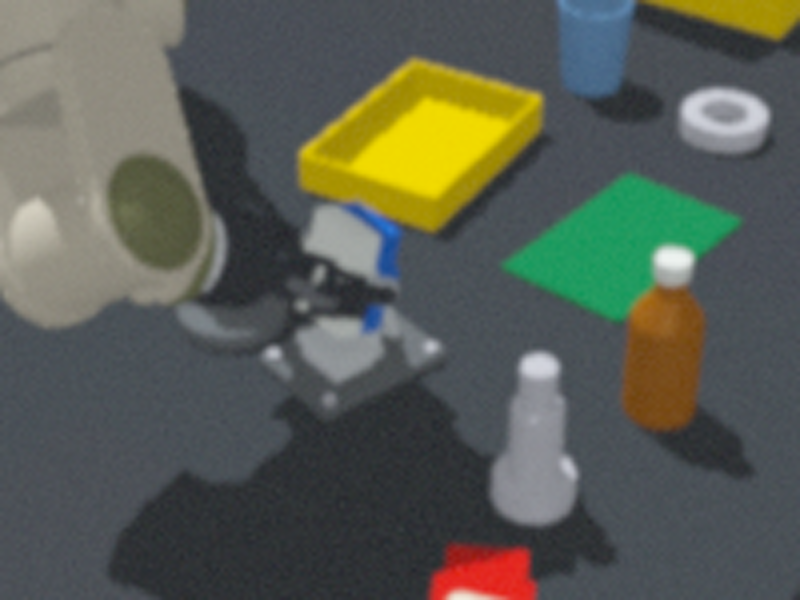

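View pics/e1.png

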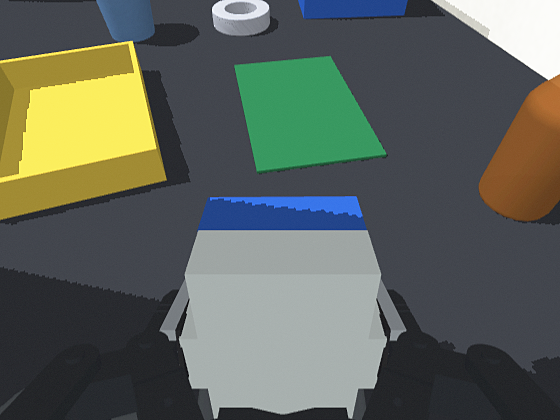

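Run:
```python
from h import *
tE=D(60); ofs=.0145*zt(YE,tE)
f0=robot.state()['wrist_force']
def go(n,b,v=.03):
    robot.servo_line(CE+ofs+n*nE+b*bE,vel=v); robot.sleep(.08); st=robot.state(); f=st['wrist_force']-f0
    print(n,b,'fn %.1f fb %.1f'%(f@nE,f@bE),((st['position']-(CE+ofs))@nE).round(4)); return f
go(.006,-.004,.06)
n=.003
while n>-.006:
    f=go(n,-.003)
    if f@nE>4: break
    n-=.0015
b=-.0015
while b<.006:
    f=go(n,b)
    if f@bE<-5: break
    b+=.0015
print(robot.state()['clock'])
```

```text
0.006 -0.004 fn 0.7 fb 0.5 0.0059
0.003 -0.003 fn 0.9 fb 0.5 0.003
0.0015 -0.003 fn 0.0 fb 0.4 0.0015
0.0 -0.003 fn 4.4 fb 0.4 0.0002
0.0 -0.0015 fn 5.6 fb -1.2 0.0003
0.0 0.0 fn 8.0 fb -2.2 0.0002
0.0 0.0015 fn 8.0 fb -9.2 0.0002
23.3
```

Run:
```python
from h import *
tE=D(60); t2=D(-65); z1=zt(YE,tE)
robot.move_gripper(.085); robot.sleep(.2)
p=np.array(robot.state()['position'])
robot.servo_line(p-.075*z1,vel=.15); robot.sleep(.1)
st,cm,im,d,P=look('e2'); print(st['clock'],st['wrist_force'])
s,_=snapshot('scene'); cv2.imwrite('pics/e2s.png',cv2.resize(s[140:290,180:380],(800,600),interpolation=cv2.INTER_CUBIC))
# front face of white: rect in ledge frame
q=P-CE; e=np.stack([q@np.array([np.cos(YE),np.sin(YE),0]),q@nE,q@bE],-1)
m=(abs(e[...,0])<.05)&(abs(e[...,1])<.06)&(abs(e[...,2]+.02)<.006)
k,l,ss,ce=cv2.connectedComponentsWithStats(m.astype(np.uint8)); i=1+ss[1:,4].argmax(); g=e[l==i]
print(rect(g[:,:2]),np.median(g[:,2]),'bfit',np.polyfit(g[:,1],g[:,2],1),np.polyfit(g[:,0],g[:,2],1))
```

```text
24.5917 [-0.34085359 -0.08257338 -0.00393146]
(array([ 0.00084441, -0.00806297]), [66.27115631103516, 102.32174682617188], np.float32(89.99753)) -0.01887130732540889 bfit [ 0.01602917 -0.0188879 ] [-0.00139922 -0.01883272]
```

View pics/e2.png

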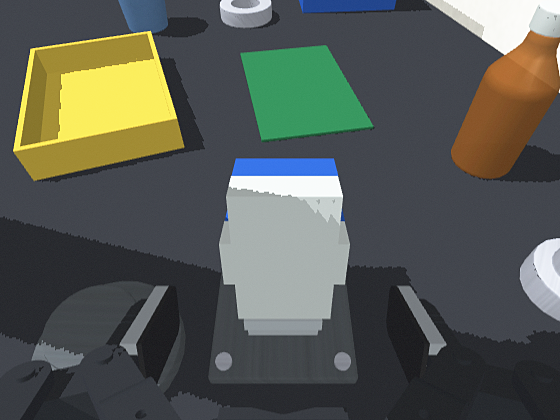

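View pics/e2s.png

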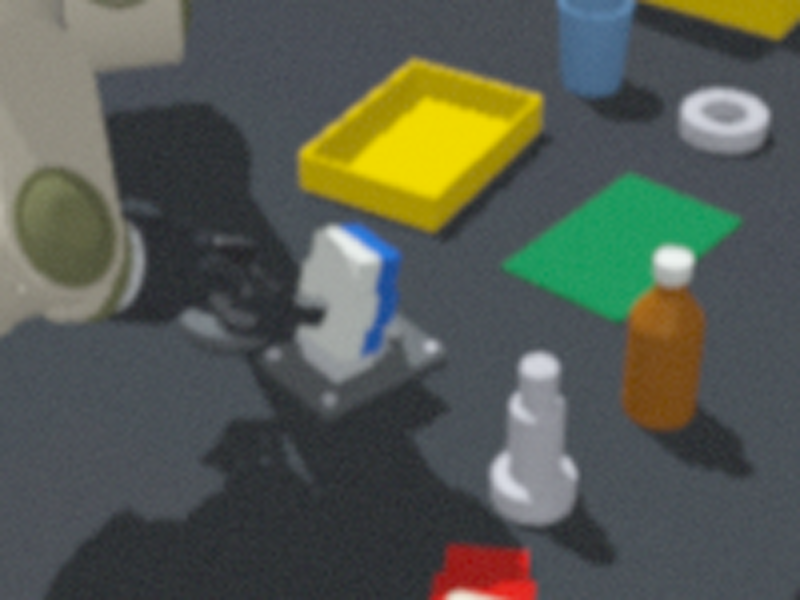

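Run:
```python
from h import *
t2=D(-65); z2=zt(YE,t2); uxE=np.array([np.cos(YE),np.sin(YE),0])
C2=CE+.0008*uxE+.001*bE; G=C2+.0145*z2
p=np.array(robot.state()['position'])
robot.servo_line(p+[0,-.01,.17],vel=.3)
robot.move_to([.57,.0,.30],att(YE,0))
robot.move_to(G-.10*z2,att(YE,t2)); robot.sleep(.15)
st,cm,im,d,P=look('e3'); print(st['clock'],st['wrist_force'],st['position']-(G-.1*z2))
s,_=snapshot('scene'); cv2.imwrite('pics/e3s.png',cv2.resize(s[140:290,180:380],(800,600),interpolation=cv2.INTER_CUBIC))
```

```text
27.3333 [-0.48178497 -0.54930909 -0.45985493] [ 0.00051988 -0.00183168  0.00198956]
```

View pics/e3.png

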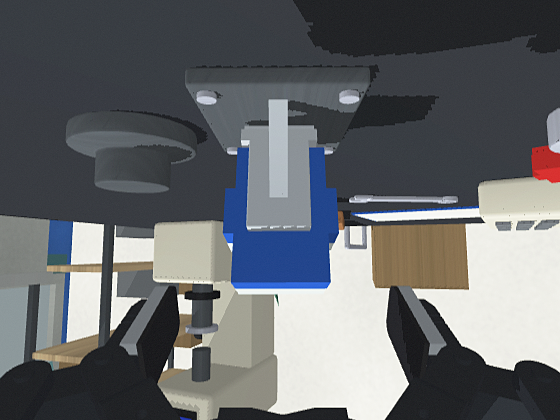

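View pics/e3s.png

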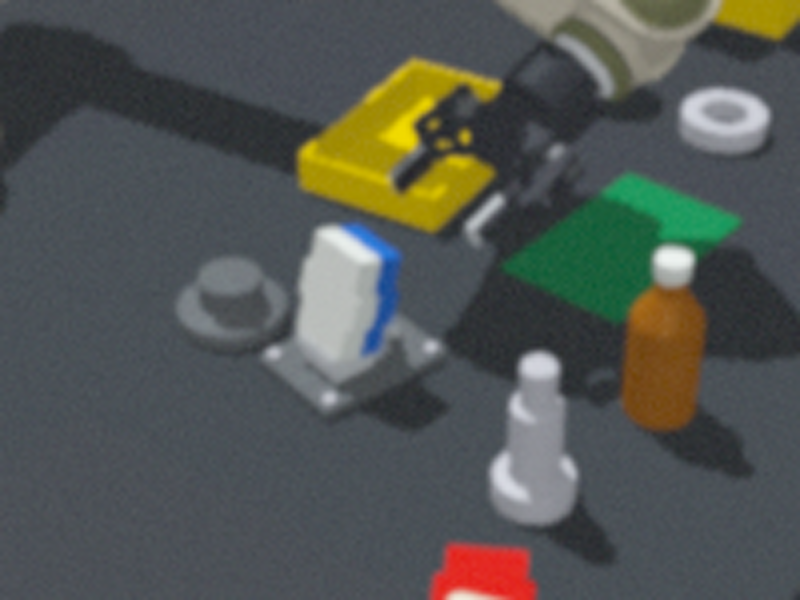

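Run:
```python
from h import *
t2=D(-65); z2=zt(YE,t2); uxE=np.array([np.cos(YE),np.sin(YE),0])
C2=CE+.0008*uxE+.001*bE; G=C2+.0145*z2
robot.servo_line(G-.03*z2,vel=.12); robot.sleep(.1)
robot.servo_line(G,vel=.06); robot.sleep(.15); st=robot.state(); print(st['position']-G,st['wrist_force'])
robot.move_gripper(.058,80); st=robot.state(); print(st['gripper_width'],st['wrist_force'],st['position']-G,st['clock'])
robot.servo_line(G+.012*nE-.003*bE,vel=.05); robot.sleep(.15)
st,cm,im,d,P=look('e4'); print(st['gripper_width'],st['clock'],st['wrist_force'])
s,_=snapshot('scene'); cv2.imwrite('pics/e4s.png',cv2.resize(s[140:290,180:380],(800,600),interpolation=cv2.INTER_CUBIC))
ym=D(-5.8);M=np.array([.660,.248,.023]);tm=D(40)
for n,p,y,t in [('lift',G+.1*nE-.006*bE,YE,t2),('via',[.60,.12,.26],D(-11),D(-10)),('hov',M+[0,0,.08]+.0145*zt(ym,tm),ym,tm),('dn',M+.0145*zt(ym,tm),ym,tm)]:
    print(n,np.round(robot.inverse_kinematics(p,att(y,t)),2))
```

```text
[0.00014983 0.00021446 0.00012526] [0.25413451 0.37363302 0.0374937 ]
0.06545613673321027 [0.18635897 2.2016628  3.77002452] [0.00010063 0.00022115 0.00032015] 29.3833
0.06474389930262059 29.9333 [-0.08539886  0.34596407 -1.1383722 ]
lift [ 0.14  0.78  1.24 -0.99  1.73  0.59]
via [ 0.07  0.52  1.02 -0.17  1.65  0.26]
hov [-0.03  0.75  1.25  0.76  1.2  -0.24]
dn [-0.03  0.86  1.3   0.81  1.09 -0.36]
```

View pics/e4.png

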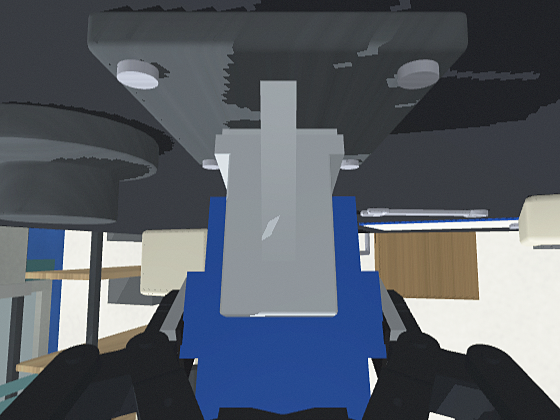

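View pics/e4s.png

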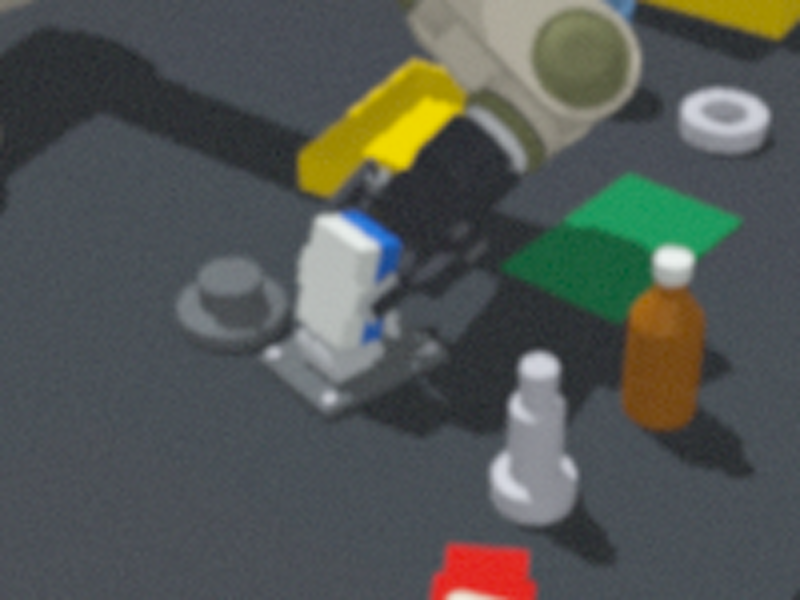

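Both trays came up together off the ledge. Lift clear, turn over and hover over the mat.

Run:
```python
from h import *
t2=D(-65); z2=zt(YE,t2); uxE=np.array([np.cos(YE),np.sin(YE),0])
C2=CE+.0008*uxE+.001*bE; G=C2+.0145*z2
ym=D(-5.8);M=np.array([.660,.248,.023]);tm=D(40)
robot.servo_line(G+.11*nE-.006*bE,vel=.15)
robot.move_to([.60,.12,.26],att(D(-11),D(-10)))
robot.move_to(M+[0,0,.05]+.0145*zt(ym,tm),att(ym,tm)); robot.sleep(.2)
st,cm,im,d,P=look('m1'); print(st['gripper_width'],st['clock'],st['wrist_force'])
s,_=snapshot('scene'); cv2.imwrite('pics/m1s.png',cv2.resize(s[110:260,240:440],(800,600),interpolation=cv2.INTER_CUBIC))
```

```text
0.06530453317188077 32.8 [ 0.07194906  0.26118422 -1.8851867 ]
```

View pics/m1.png

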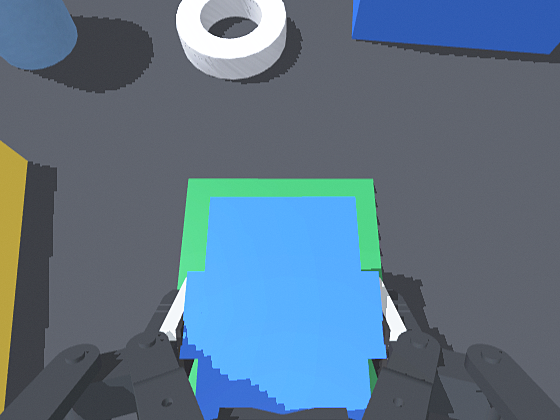

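View pics/m1s.png

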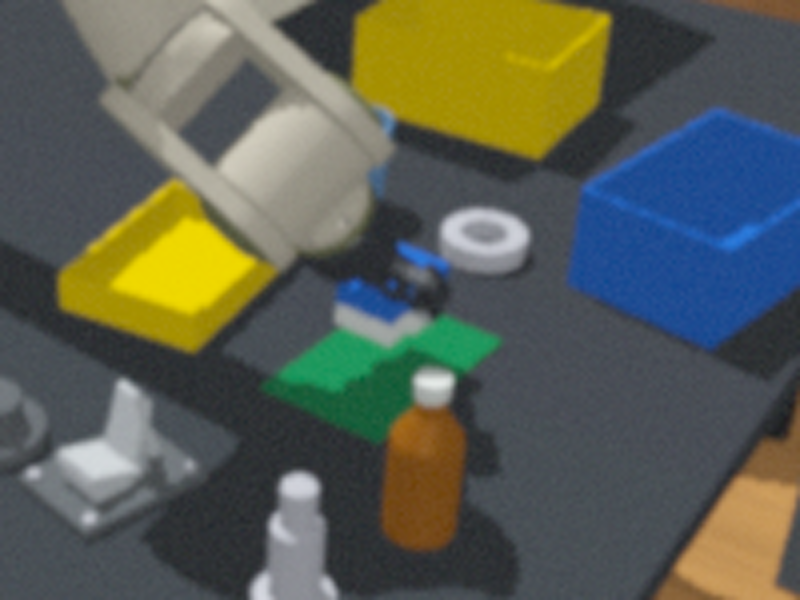

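Run:
```python
from h import *
ym=D(-5.8);M=np.array([.660,.248,.023]);tm=D(40); B=M+.0145*zt(ym,tm)
f0=robot.state()['wrist_force']
robot.servo_line(B+[0,0,.005],vel=.1); robot.sleep(.1)
h=.002
while h>-.006:
    robot.servo_line(B+[0,0,h],vel=.03); robot.sleep(.08); st=robot.state(); f=st['wrist_force']-f0; print(h,f.round(1),(st['position']-B).round(4))
    if f[2]>5: break
    h-=.0012
robot.move_gripper(.085); robot.sleep(.3)
p=np.array(robot.state()['position']); robot.servo_line(p-.10*zt(ym,tm),vel=.2); robot.sleep(.1)
st,cm,im,d,P=look('m2'); print(st['clock'],topface(P,im,M[:2],.043,'blue'))
t,dt=snapshot('top'); cv2.imwrite('pics/m2t.png',cv2.resize(t[140:320,130:340],(700,600),interpolation=cv2.INTER_CUBIC))
```

```text
0.002 [ 0.5 -0.3  0.5] [0.     0.     0.0022]
0.0008000000000000001 [-0.5 -0.7 -0.5] [ 0.     -0.      0.0008]
-0.00039999999999999975 [-2.5 -3.1  7.8] [0.0001 0.     0.0005]
35.9917 ((array([0.66081873, 0.24744846]), [66.19689178466797, 84.57563018798828], np.float32(84.37114)), np.float64(0.04290095735970598), np.int64(13785))
```

View pics/m2.png

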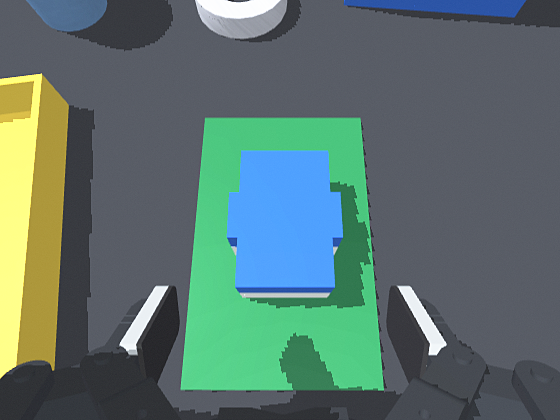

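Run:
```python
from h import *
y=D(-5.65); X=np.array([.6606,.2476])
robot.move_to([*X,.10],att(y)); robot.sleep(.1)
st,cm,im,d,P=look('m3'); r=topface(P,im,X,.043,'blue'); print(r); X=r[0] if np.hypot(*(r[0]-X))<.003 else X
robot.servo_line([*X,.0285],vel=.1); robot.sleep(.2); st=robot.state(); print(st['position'])
robot.move_gripper(.058,50); st=robot.state(); print(st['gripper_width'],st['wrist_force'],st['position'])
robot.servo_line([*X,.045],vel=.04); robot.servo_line([*X,.15],vel=.2); robot.sleep(.1)
st,cm,im,d,P=look('m4'); print(st['gripper_width'],st['clock'],st['wrist_force'])
t,dt=snapshot('scene'); cv2.imwrite('pics/m4s.png',cv2.resize(t[110:260,240:440],(800,600),interpolation=cv2.INTER_CUBIC))
```

```text
((array([0.66070667, 0.2471935 ]), [66.3016586303711, 84.99494171142578], np.float32(84.19183)), np.float64(0.0428901789471334), np.int64(14575))Traceback (most recent call last):
  File "<stdin>", line 4, in <module>
ValueError: setting an array element with a sequence. The requested array has an inhomogeneous shape after 1 dimensions. The detected shape was (3,) + inhomogeneous part.
```

Run:
```python
from h import *
X=np.array([.6607,.2473])
robot.servo_line([*X,.0285],vel=.1); robot.sleep(.2); st=robot.state(); print(st['position'])
robot.move_gripper(.058,50); st=robot.state(); print(st['gripper_width'],st['wrist_force'],st['position'])
robot.servo_line([*X,.045],vel=.04); robot.servo_line([*X,.15],vel=.2); robot.sleep(.1)
st,cm,im,d,P=look('m4'); print(st['gripper_width'],st['clock'],st['wrist_force'])
t,dt=snapshot('scene'); cv2.imwrite('pics/m4s.png',cv2.resize(t[110:260,240:440],(800,600),interpolation=cv2.INTER_CUBIC))
```

```text
[0.6609742  0.24737026 0.02920478]
0.06471565558946742 [-1.74884229 -0.27439906  4.85854059] [0.66102513 0.24738949 0.0292434 ]
0.0645067435283873 39.7083 [0.49577063 0.5018047  0.12625823]
```

View pics/m4.png

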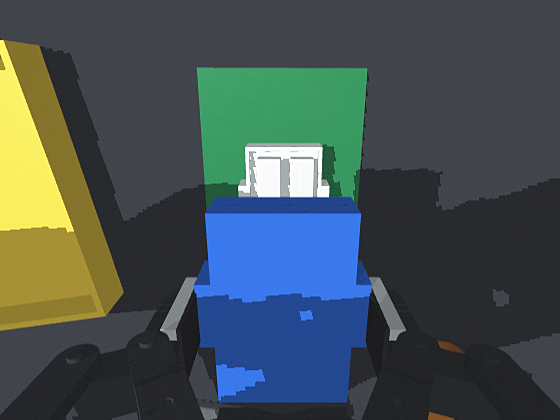

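View pics/m4s.png

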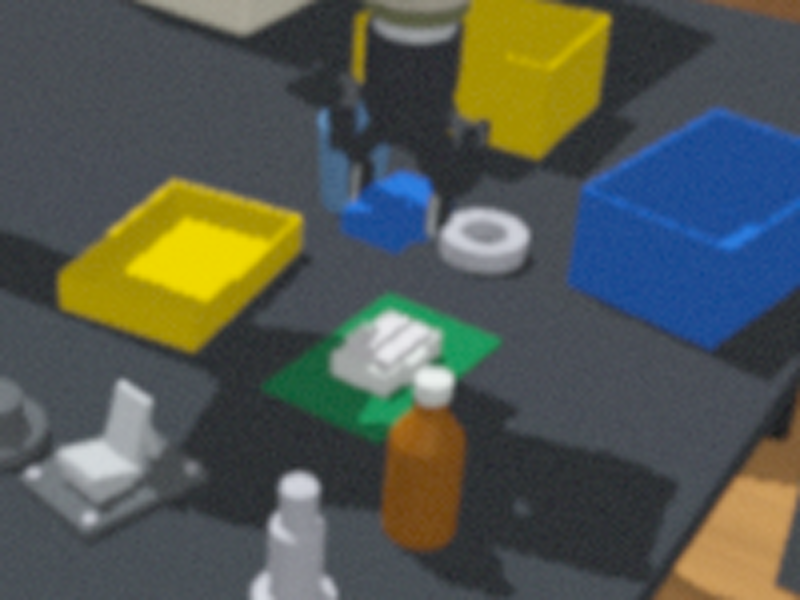

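Run:
```python
from h import *
y=D(3.2); X=np.array([.438,.2686])
robot.move_to([*X,.16],att(y)); robot.sleep(.15)
st,cm,im,d,P=look('t1'); print(st['gripper_width'],st['clock'],st['position'])
Y=hsvm(im,(20,100,40),(35,255,255))&(np.hypot(P[...,0]-X[0],P[...,1]-X[1])<.16)&(abs(P[...,2]-.035)<.003)
v,u=np.nonzero(Y); p=plane(cm,np.c_[u,v],.035)[:,:2]; print(Y.sum(),rect(p),p.min(0),p.max(0))
F=hsvm(im,(20,100,40),(35,255,255))&(abs(P[...,2]-.005)<.003); print('floor',np.median(P[F][:,2]))
```

```text
0.06494182280800606 40.8583 [0.43932287 0.26848001 0.15970503]
5132 (array([0.43607898, 0.28901373]), [139.92926025390625, 159.65957641601562], np.float32(93.345604)) [0.3617551  0.20526988] [0.51026433 0.37269101]
floor 0.004856102322837674
```

View pics/t1.png

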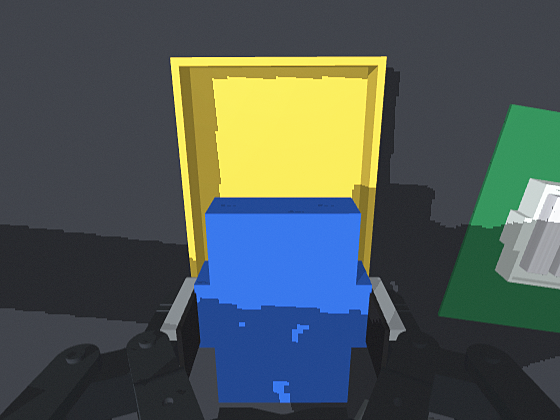

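Run:
```python
from h import *
y=D(3.3); X=np.array([.4373,.2688]); f0=robot.state()['wrist_force']
robot.servo_line([*X,.06],vel=.15,attitude=att(y)); robot.servo_line([*X,.016],vel=.08); robot.sleep(.1)
h=.0125
while h>.006:
    robot.servo_line([*X,h],vel=.03); robot.sleep(.08); st=robot.state(); f=st['wrist_force']-f0; print(h,f.round(1),st['position'].round(4))
    if f[2]>4: break
    h-=.0012
robot.move_gripper(.077); robot.sleep(.2)
robot.servo_line([*X,.15],vel=.2)
robot.sleep(.1); st,cm,im,d,P=look('t2'); print(st['clock'],topface(P,im,X,.025,'blue',r=.06,tol=.003))
robot.move_to([.60,.24,.22],att(D(-5.6))); robot.sleep(.2)
st,cm,im,d,P=look('f1'); print(st['clock'],st['position'],st['gripper_width'])
t,dt=snapshot('top'); cv2.imwrite('pics/ft.png',t)
h=cv2.cvtColor(im,cv2.COLOR_BGR2HSV)
near=np.hypot(P[...,0]-.6607,P[...,1]-.2473)<.055
m=near&(h[...,1]<60)&(P[...,2]>.0265)
k,l,s,ce=cv2.connectedComponentsWithStats(cv2.erode(m.astype(np.uint8),np.ones((2,2))))
for i in range(1,k):
    if s[i,4]>100: g=P[l==i]; print('bar',ce[i],s[i,4],np.median(g[:,2]),rect(g[:,:2]),np.polyfit(g[:,0],g[:,2],1)[0],np.polyfit(g[:,1],g[:,2],1)[0])
w=near&(abs(P[...,2]-.023)<.002)&(h[...,1]<60); print('white',np.median(P[w][:,2]),rect(P[w][:,:2]))
print('hsv of tops',np.median(h[m],0))
```

```text
0.0125 [-0.  -0.1  0.5] [0.4373 0.2688 0.0125]
0.011300000000000001 [-0.2 -0.3  0.1] [0.4373 0.2688 0.0113]
0.010100000000000001 [-4.1 -2.2 14.1] [0.4373 0.2688 0.0112]
44.975 ((array([0.43800781, 0.26869931]), [66.0291976928711, 84.7238540649414], np.float32(93.46715)), np.float64(0.024845531813948524), np.int64(8682))
45.975 [0.59889292 0.24058426 0.21974923] 0.0767662115579057
bar [339.04393816 163.182262  ] 1229 0.028777104193024705 (array([0.65080762, 0.25117297]), [16.317604064941406, 62.67866134643555], np.float32(84.36774)) -0.0005608101798706614 -0.001024195281096889
bar [365.02008032 163.64497992] 1245 0.028830857801337262 (array([0.67388232, 0.24898932]), [16.661449432373047, 62.572059631347656], np.float32(84.12657)) -0.007070679874948472 -1.5137497312259235e-05
bar [452.51799941 372.092874  ] 13556 0.27470420160761955 (array([0.64341309, 0.23911659]), [28.893661499023438, 51.206607818603516], np.float32(166.24614)) 0.14452301190514114 1.2398152879827091
bar [326.63768116 413.74741201] 483 0.2864714214936984 (array([0.61127148, 0.24929559]), [2.9149460792541504, 10.566256523132324], np.float32(175.13757)) -0.019622419623584502 0.9881793074205004
white 0.02276357660424344 (array([0.66070941, 0.24723849]), [66.12187957763672, 84.38734436035156], np.float32(84.48179))
hsv of tops [110.  28.  38.]
```

View pics/t2.png

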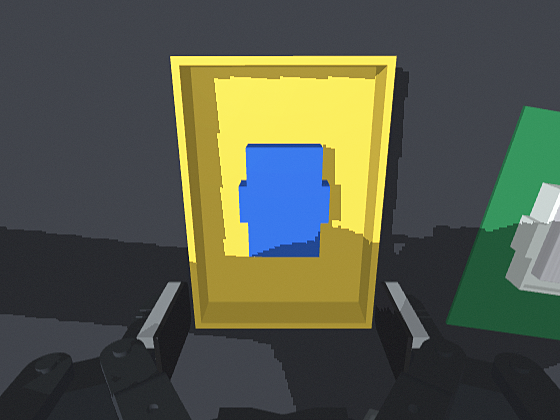

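View pics/f1.png

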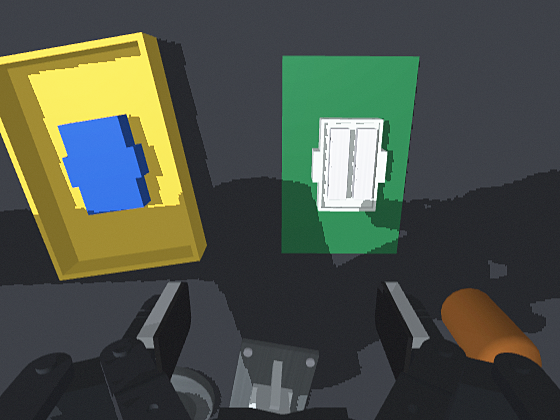

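View pics/ft.png

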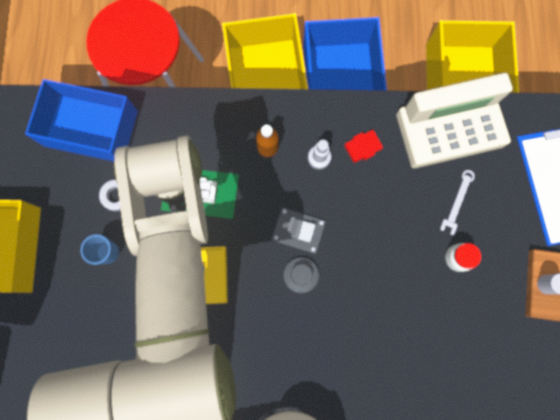

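Run:
```python
from h import *
job.sign_off(); print(robot.state()['clock'])
```

```text
the job is handed in; nothing more can be done
the job is handed in; nothing more can be done
```

I turned both coupons over in the closed pair and handed the job in about 46 s into the 64 s limit. I capped blue with white, changed grip once on the easel, laid the pair blue-up on the mat, then moved the empty blue tray to the tote.

| Check | What I measured |
|---|---|
| Cap on the bench | Centred on blue within about 1 mm; top at 39.9 mm against 40 mm expected |
| Pair on the mat | Blue top at 42.9 mm against 43 mm expected; closed in every picture I took through the turn |
| White tray | About 1 mm from the mat's centre; rim at 22.8 mm against 23 mm expected |
| Coupons | Tops at 28.8 mm against 29 mm expected; level, no orange showing |
| Blue tray in the tote | Within about 1 mm of the centre; flat on the floor, mouth down |
| Bystanders | Those in view look unmoved in the last top picture. The arm hid part of the ring gauge there, and an earlier picture showed it in place |

- **Height disagreement:** the first two-view height readings of the tray tops came out 2–3 mm low, at 18.2 mm for blue and 16.7 mm for white. The depth readings gave 19.5–19.8 mm, matching the text, so I used those.
- **Tote disagreement:** one tote reading from the scene camera was about 17 mm off because its colour mask was poor. I measured the tote again from close up with the wrist camera before placing.
- **Script error:** one script stopped on a coding mistake while the arm hovered over the mat. Nothing was touched, and I carried on from there.

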